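# Restock the foil dispenser in the salon classroom

### The arm

A 6-joint arm with a two-finger parallel gripper is mounted at the origin on the work surface. World frame = base frame: x ahead of the robot, y to its left, z up, the work surface at z = 0. Lengths are in mm, angles in rad, forces in N, time in s.
With the tool pointing down it reaches from about 300 to 1000 mm from the base axis. Payload 5.1 kg.
Tool frame: the origin (TCP) lies between the finger pads; the fingertips stand 19 mm ahead of it and the grasp point (between the pads) is the TCP; z points along the fingers, y is the line along which they close (so a half turn about z gives the same grasp; the last joint's range is limited). The gripper opens to 95 mm and grips with 3 to 60 N. Pads are 20 mm wide; open, the fingers measure 119 mm over their backs; the gripper's body (75 mm by 180 mm) begins 59 mm behind the grasp point.
Start: joints at [-1.39, 0.124, 1.65, -0, 1.367, -0.083], TCP at [169.456, -627.511, 233.656] pointing down, gripper open.
Joint ranges: [-2.61, 2.61], [-1.02, 2.33], [0.03, 2.71], [-1.35, 4.49], [0.32, 2.68], [-2.91, 2.91]. Speed limits (rad/s): [2.57, 2.57, 3.14, 3.14, 3.14, 3.14].

### API

Orientations are given as a unit quaternion [x, y, z, w].
In Python, from workcell import robot gives the robot as it stands.
- The arm moves only by the tool move_arm, never from a script. Its argument "motion" is a list that holds one entry, the list of rows, each a list of 7 numbers: the shift along the tool's x, y, z in cm, then the turn, a rotation vector about the tool's x, y, z in degrees, then the closure, from 0 (fully open) to 1 (shut). In form: [[[dx, dy, dz, wx, wy, wz, jaw], ...]]. A call has 1 to 5 rows; each row is the pose to reach, as a shift and turn from the pose commanded when the call began, along the tool's axes at that moment; what a row does not reach only later rows make up. A row lasts 1/10 s, in which the tool goes at most 50 mm and 8.59 degrees, less where a joint would pass 70% of its speed; a pose out of reach is approached as far as the arm can. A call with a gripper value outside its range is refused whole. The fingers move at their own pace and stop on an object; "newtons" is the grip in N (left out, the last holds). Time passes only in rows, so rows that repeat a pose let the fingers close. It gives the time, the measured TCP pose, the force, the opening and the grip force at its end, in the units of the state.
- robot.sense(): the state, without advancing time (a new reading comes with each control period).
- robot.snapshot(name): name is "side" or "top" or "wrist"; returns the picture (384x512x3 uint8, red, green, blue); there is no depth.
- robot.camera_params(name): a dict with "camera_matrix" (3x3 intrinsics, pixels), "extrinsics" (4x4, takes a point from camera to world coordinates). Camera axes: x right, y down, z forward; pixel columns grow to the right and rows downward; lengths in mm; the calibration is good to about 2 mm. A picture is of the moment at which its call begins: read the wrist's pose just before it. camera_params takes no time and is no camera call; for the wrist camera it gives the pose at the moment of the call.
- robot.job_done(): hands the job in; it is judged then, once.
The state is a dict: "time_s": time; "qpos": joint angles; "qvel": joint speeds; "joint_efforts": joint torques, N m; "position": TCP position; "eef_rot": TCP orientation; "ft_force": force on the tool from outside, world axes, zero at the start; "torque": the same for the moment, N m; "width": opening from 0.0 (shut) to 1.0 (fully open); "finger_force": force on a finger pad.
Only numpy, scipy, OpenCV 4.12 (cv2) and the standard library are available. Lean on these libraries where they do the work, as an engineer would, in place of code of your own. Each camera call takes 0.05 s, during which the arm holds its last target. There are 200 camera calls.

### The job

Restock the foil dispenser: turn its arrest lever to release the tear bar and lay the bar right back, then thread every foil reel from the tray onto the rod, the widest first, next to the end plate, and the rest in order of falling width. Push the end cap fully home on the rod's end, then close the tear bar over the reels and turn the arrest lever back to lock it. The tray may hold two, three or four reels; leave the jar in the tray and the other things on the table where they are.

Things in the scene. Friction and masses are not known exactly. Their poses are not given: they have to be found in the camera images.
- dispenser: white bench foil dispenser, fixed. Origin on the table; x away from the robot, y along the rod to its free end, z up (within 0.2 rad of the world). End plate 8 mm thick, inner face at y = -122 mm, x = -35 to 90, 105 mm high, near the rod 132 mm. Base 12 mm thick, x = -60 to 100, y = -192 to 90 mm
- rod_tip (a point): free tip of the bare steel rod: 14 mm diameter, round nose, level along the dispenser's y at x = 0, z = 120 mm, from the end plate at y = -122 mm to this tip at y = 118 mm. Axes as the dispenser's
- tear_bar (a joint): hinge of the tear bar, rad: 0 closed (on its own stop just above and before the rod, clear of loaded reels, barring the way to the rod from above), 2.0 laid right back, away from the robot. Swings freely, damped; balances near 0.95 and falls to the side it leans to. Held below about 0.1 by the arrested lever
- bar_hinge (a point): tear bar's hinge axis (along the dispenser's y) at dispenser x = 75, y = 0, z = 90 mm. The bar's one arm is outside the end plate, at y = -138 mm
- bar_mid (a point): on the axis of the round crossbar (12 mm diameter, dispenser y = -141 to 112 mm) at dispenser y = 0, 118 mm from the hinge: closed at x = -20, z = 160 mm of the dispenser, laid back at x = 178, z = 147 mm. A 2 mm thick toothed edge runs along the crossbar on the side away from the hinge, to 14 mm from the crossbar's axis
- arrest_lever (a joint): arrest lever that locks the tear bar; vertical pivot at dispenser x = 20, y = -168 mm; rad. 0 arrested: nose over the bar's arm, handle towards dispenser -y; 1.57 released: handle towards -x (clockwise from above), nose clear. Light friction (about 1 N at the post); stays where left
- lever_post (a point): middle of the upright white post on the arrest lever's handle: 12 mm diameter, 40 mm tall, from 152 to 192 mm above the table, 55 mm from the lever's pivot; below it the flat handle, 12 mm wide, 6 mm thick
- stock_tray: white tray, fixed, 270 by 285 mm, floor 3 mm thick, rim and dividers 9 mm high, 2 rows (x) of 3 (y) compartments about 133 by 94 mm, centres at x = -66.5 and 66.5, y = -94, 0, 94 mm. Origin at the centre of its underside, x away from the robot. Holds reels, end cap and a jar in any order
- reel_64_center (a point): foil reel, widest of four widths: silver foil (52 mm diameter) on a brown card core between white square end flanges 54 x 54 x 3 mm; 64 mm long along its axis, core hole 28 mm wide right through. Point at its centre; y axis = reel axis (either end may lead). Starts lying on its flanges' edges in the tray, axis within 0.25 rad of world y, centre 30 mm above the table. May be absent
- reel_52_center (a point): foil reel, second widest of four widths: silver foil (52 mm diameter) on a brown card core between white square end flanges 54 x 54 x 3 mm; 52 mm long along its axis, core hole 28 mm wide right through. Point at its centre; y axis = reel axis (either end may lead). Starts lying on its flanges' edges in the tray, axis within 0.25 rad of world y, centre 30 mm above the table. May be absent
- reel_42_center (a point): foil reel, third widest of four widths: silver foil (52 mm diameter) on a brown card core between white square end flanges 54 x 54 x 3 mm; 42 mm long along its axis, core hole 28 mm wide right through. Point at its centre; y axis = reel axis (either end may lead). Starts lying on its flanges' edges in the tray, axis within 0.25 rad of world y, centre 30 mm above the table. May be absent
- reel_32_center (a point): foil reel, narrowest of four widths: silver foil (52 mm diameter) on a brown card core between white square end flanges 54 x 54 x 3 mm; 32 mm long along its axis, core hole 28 mm wide right through. Point at its centre; y axis = reel axis (either end may lead). Starts lying on its flanges' edges in the tray, axis within 0.25 rad of world y, centre 30 mm above the table. May be absent
- end_cap_center (a point): grey end cap: block 36 x 36 mm, 44 mm long along its y axis, point at its centre. A blind hole, 18 mm diameter, 30 mm deep, opens in its -y face; the other end is closed. Lies on a flat side in the tray, hole level and facing world -y within about 0.25 rad, centre 21 mm above the table. Home on the rod (tip at the hole's bottom) its centre is at dispenser y = 110 mm
- cream_jar_center (a point): bystander: small white jar with black lid, 46 mm diameter, 42 mm tall, in the tray; point at half height
- shampoo_center (a point): bystander: white bottle, 64 mm diameter, 190 mm tall; point at half height
- comb_jar_center (a point): bystander: glass jar with steel lid, 84 mm diameter, 150 mm tall; point at half height
- tint_bowl_center (a point): bystander: white bowl, 120 mm diameter, 55 mm tall; point at half height
Not all that is in view belongs to the job. Leave any purple or yellow look-alike of the part that bears reel_42_center alone.

How it is judged (in metres and radians):
On the way, in this order (a step that is already met when the one before it is completed fails the run):
1. the arrest lever is released (value of joint arrest_lever above 1.3 rad), for 0.2 s.
2. the tear bar is laid right back (value of joint tear_bar above 1.8 rad), for 0.2 s.
3. the widest reel (64 mm) is threaded on the rod, if it is there (x of reel_64_center in the frame of dispenser between -0.012 and 0.012 m and y of reel_64_center in the frame of dispenser between -0.122 and 0.095 m and z of reel_64_center in the frame of dispenser between 0.1 and 0.126 m), for 0.3 s.
4. the second widest reel (52 mm) is threaded on the rod, if it is there (x of reel_52_center in the frame of dispenser between -0.012 and 0.012 m and y of reel_52_center in the frame of dispenser between -0.122 and 0.095 m and z of reel_52_center in the frame of dispenser between 0.1 and 0.126 m), for 0.3 s.
5. the third widest reel (42 mm) is threaded on the rod, if it is there (x of reel_42_center in the frame of dispenser between -0.012 and 0.012 m and y of reel_42_center in the frame of dispenser between -0.122 and 0.095 m and z of reel_42_center in the frame of dispenser between 0.1 and 0.126 m), for 0.3 s.
6. the narrowest reel (32 mm) is threaded on the rod, if it is there (x of reel_32_center in the frame of dispenser between -0.012 and 0.012 m and y of reel_32_center in the frame of dispenser between -0.122 and 0.095 m and z of reel_32_center in the frame of dispenser between 0.1 and 0.126 m), for 0.3 s.
7. the end cap is pushed home on the rod's end (x of end_cap_center in the frame of dispenser between -0.006 and 0.006 m and y of end_cap_center in the frame of dispenser between 0.1 and 0.115 m and z of end_cap_center in the frame of dispenser between 0.112 and 0.126 m and angle between the y axis of end_cap_center and the y axis of dispenser, either way round below 0.2 rad), for 0.3 s.
8. the tear bar is closed (value of joint tear_bar below 0.1 rad), for 0.3 s.
9. the arrest lever is turned back to arrest (value of joint arrest_lever below 0.2 rad), for 0.2 s.
At the end, for the whole second after the job is handed in: every reel present hangs on the rod (centre within 12 mm sideways, 20 mm below to 6 mm above its line), threaded widest first; cap within 5 mm of full depth and 0.2 rad of the rod; tear bar below 0.1 rad, arrest lever below 0.2 rad; reels and cap at rest (all of step 3 and all of step 4 and all of step 5 and all of step 6 and all of step 7 and value of joint tear_bar below 0.1 rad and value of joint arrest_lever below 0.2 rad and linear speed of each of reel_64, reel_52, reel_42, reel_32, end_cap below 0.03 m/s); the robot touches nothing.
It fails at once if the shampoo is moved more than 50 mm (distance of shampoo_center from where it was at the start of the episode above 0.05 m).
It fails at once if the comb jar is moved more than 50 mm (distance of comb_jar_center from where it was at the start of the episode above 0.05 m).
It fails at once if the tint bowl is moved more than 50 mm (distance of tint_bowl_center from where it was at the start of the episode above 0.05 m).
It fails at once if the cream jar is moved more than 50 mm (distance of cream_jar_center from where it was at the start of the episode above 0.05 m).
Of reel_64, reel_52, reel_42, reel_32 only 2 to 4 are there at a start; the rules pass over those that are not, and their reading is None.
At some moment in a run one of reel_64, reel_52, end_cap may be knocked a few centimetres aside while the robot is not near it.
It also fails if it takes over 210 s, if anything falls off the work surface, if the arm or the gripper's body presses on something with over 40 N, if the wrist force passes 120 N, or if a joint passes its speed limit or range.

## Working session

There is one attempt and no reset: what is moved stays moved. The work goes in short steps, Python scripts to look and compute and a tool call to move; the robot and the scene stay as the last step left them, time stands still between calls to the robot, and variables do not carry over. Pictures are saved under pics/ and viewed, at most 14 in all, crops included, and the job is handed in when it is done.

Besides the shell and the picture viewer there is one more tool, called after "Emit:" in YAML: its name, and indented under it one key for each argument. move_arm: Moves the arm, as the interface text tells. Its arguments: {"type":"object","properties":{"motion":{"type":"array","items":{"type":"array","items":{"type":"array","items":{"type":"number"}}}},"newtons":{"type":"number"}},"required":["motion"]}

```bash
ls; mkdir -p pics
python3 - <<'E'
from workcell import robot
import cv2,numpy as np
s=robot.sense();print(s['time_s'],s['position'],s['eef_rot'],s['width'])
for n in("top","side"):
    im=robot.snapshot(n);cv2.imwrite(f'pics/{n}0.png',im[:,:,::-1])
    p=robot.camera_params(n);print(n,np.round(p['camera_matrix'],1).tolist(),np.round(p['extrinsics'],3).tolist())
p=robot.camera_params("wrist");print(np.round(p['camera_matrix'],1).tolist(),np.round(p['extrinsics'],3).tolist())
E
```

```text
pics
0.0 [ 169.3380304  -626.95789018  232.44896747] [ 9.91316727e-01  1.31492247e-01 -4.78859436e-05 -9.65883832e-04] 1.0033634311018815
top [[415.5, 0.0, 254.3], [0.0, 415.5, 191.3], [0.0, 0.0, 1.0]] [[-0.022, -0.99, 0.141, 327.12], [-1.0, 0.021, -0.008, 43.725], [0.005, -0.141, -0.99, 1577.11], [0.0, 0.0, 0.0, 1.0]]
side [[370.2, 0.0, 263.3], [0.0, 370.2, 188.8], [0.0, 0.0, 1.0]] [[-0.781, -0.343, 0.521, -94.238], [-0.624, 0.404, -0.669, 817.681], [0.019, -0.848, -0.53, 732.039], [0.0, 0.0, 0.0, 1.0]]
[[304.1, 0.0, 250.2], [0.0, 304.1, 185.6], [0.0, 0.0, 1.0]] [[0.262, -0.925, -0.277, 247.125], [-0.965, -0.252, -0.072, -606.884], [-0.003, 0.286, -0.958, 384.049], [0.0, 0.0, 0.0, 1.0]]
```

View pics/top0.png

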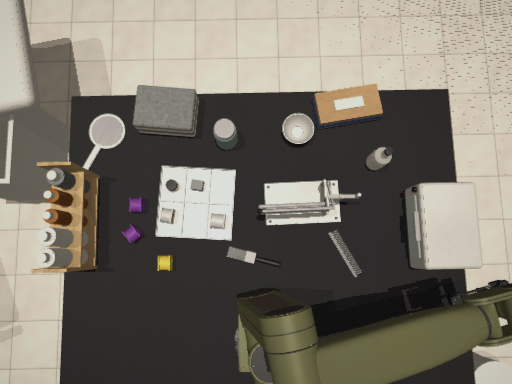

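View pics/side0.png

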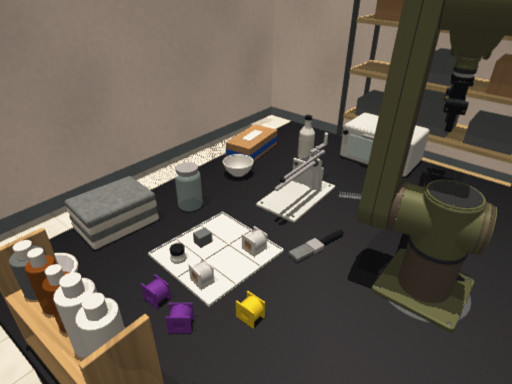

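The top view shows the tray with two reels near (167,215) and (217,221), the cap at (197,185) and the jar at (172,185). The dispenser base spans (264,183)–(340,223), with the lever side near (352,197).

```bash
cat > h.py <<'E'
from workcell import robot
import cv2,numpy as np
from scipy.spatial.transform import Rotation as R
def ray(p,uv,z):
    K,E=np.array(p['camera_matrix']),np.array(p['extrinsics'])
    d=E[:3,:3]@np.linalg.solve(K,[uv[0],uv[1],1.]);o=E[:3,3]
    return o+d*(z-o[2])/d[2]
def proj(p,X):
    K,E=np.array(p['camera_matrix']),np.array(p['extrinsics'])
    c=K@(E[:3,:3].T@(np.array(X)-E[:3,3]));return c[:2]/c[2]
def shot(n,f):
    p=robot.camera_params(n);im=robot.snapshot(n)[:,:,::-1].copy();cv2.imwrite('pics/'+f,im);np.save('pics/'+f+'.npy',p,allow_pickle=True);return im,p
def pars(f): return np.load('pics/'+f+'.npy',allow_pickle=True).item()
def delta(X,yaw=90):  # to go to world X with tool down, tool x at yaw deg
    s=robot.sense();r=R.from_quat(s['eef_rot']);y=np.radians(yaw)
    T=R.from_matrix(np.array([[np.cos(y),np.sin(y),0],[np.sin(y),-np.cos(y),0],[0,0,-1]]).T if 0 else np.column_stack([[np.cos(y),np.sin(y),0],[np.sin(y),-np.cos(y),0],[0,0,-1]]))
    print('pos',s['position'].round(1),'t',round(s['time_s'],1),'delta cm',(r.inv().apply(np.array(X)-s['position'])/10).round(2),'deg',np.degrees((r.inv()*T).as_rotvec()).round(2),'F',np.round(s['ft_force'],1),'w',round(s['width'],3))
E
python3 - <<'E'
from h import *
p=robot.camera_params('top')
for n,uv,z in [('base NL',(264,183),12),('SL',(266,223),12),('SR',(340,221),12),('NR',(337,181),12),('reelL',(167,215),45),('reelR',(217,221),45),('cap',(197,185),39),('jar',(172,185),45),('shampoo',(376,163),100),('post',(358,196),180)]:
    print(n,ray(p,uv,z).round(0))
delta([480,-150,420])
E
```

```text
base NL [581.  -6.  12.]
SL [428. -10.  12.]
SR [ 429. -289.   12.]
NR [ 582. -285.   12.]
reelL [463. 356.  45.]
reelR [437. 172.  45.]
cap [574. 246.  39.]
jar [575. 338.  45.]
shampoo [ 631. -412.  100.]
post [ 502. -319.  180.]
pos [ 169.4 -627.   232.5] t 0.1 delta cm [ 42.43 -37.98 -18.67] deg [ -0.08  -0.08 -74.88] F [ 0.2 -0.7  0.8] w 1.0
```

Emit:
move_arm:
  motion:
    - [[0,0,-4,0,0,-8.5,0],[0,0,-8,0,0,-17,0],[0,0,-12,0,0,-25.5,0],[0,0,-16,0,0,-34,0],[0,0,-18.7,0,0,-42.5,0]]

```text
time_s: 0.6
position: [169.5, -627.7, 423.9]
eef_rot: [0.875, 0.485, -0.0, 0.001]
ft_force: [-0.1, 0.1, 0.3]
width: 1.004
finger_force: 0.0
```

Emit:
move_arm:
  motion:
    - [[0,0,0,0,0,-8.5,0],[0,0,0,0,0,-17,0],[0,0,0,0,0,-25.5,0],[0,0,0,0,0,-32.4,0],[0,0,0,0,0,-32.4,0]]

```text
time_s: 1.1
position: [169.4, -627.4, 419.9]
eef_rot: [0.707, 0.707, 0.0, -0.0]
ft_force: [-0.5, -0.2, -0.1]
width: 0.999
finger_force: 0.0
```

Emit:
move_arm:
  motion:
    - [[4,2.5,0,0,0,0,0],[8,5,0,0,0,0,0],[12,7.5,0,0,0,0,0],[16,10,0,0,0,0,0],[20,13,0,0,0,0,0]]

```text
time_s: 1.6
position: [299.7, -425.8, 420.4]
eef_rot: [0.708, 0.706, 0.0, -0.0]
ft_force: [0.6, 0.6, 0.6]
width: 1.004
finger_force: 0.0
```

Emit:
move_arm:
  motion:
    - [[4,2.5,0,0,0,0,0],[8,5,0,0,0,0,0],[12,7.5,0,0,0,0,0],[16,10,0,0,0,0,0],[20,13,0,0,0,0,0]]

```text
time_s: 2.1
position: [429.7, -225.6, 420.7]
eef_rot: [0.708, 0.706, -0.0, 0.0]
ft_force: [1.2, 0.6, 0.9]
width: 1.003
finger_force: 0.0
```

Emit:
move_arm:
  motion:
    - [[3,2,0,0,0,0,0],[5,4,0,0,0,0,0],[7.7,5.1,0,0,0,0,0],[7.7,5.1,0,0,0,0,0],[7.7,5.1,0,0,0,0,0]]

```text
time_s: 2.6
position: [480.3, -150.2, 420.4]
eef_rot: [0.707, 0.707, -0.0, -0.0]
ft_force: [0.7, -0.6, -0.3]
width: 0.999
finger_force: 0.0
```

Run:
```python
from h import *
delta([480,-150,420])
shot('wrist','w1.png')
```

```text
pos [ 480.3 -150.2  420.4] t 2.6 delta cm [ 0.02 -0.03  0.04] deg [-0.03  0.02 -0.01] F [ 0.7 -0.6 -0.3] w 0.999
```

View pics/w1.png

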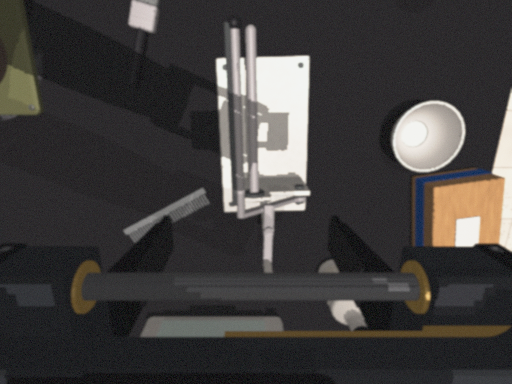

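Run:
```python
from h import *
p=pars('w1.png')
im=cv2.imread('pics/w1.png')
for n,uv,z in [('NW',(217.5,58),12),('NE',(309,56),12),('SE',(305,210),12),('SW',(222,212),12),('tip',(251,26),120),('rod mid',(252,100),120),('rod low',(253,188),120),('bar end',(235,23),160),('bar low',(241,215),160),('postlow',(267,272),152)]:
    print(n,ray(p,uv,z).round(1))
cv2.imwrite('pics/c1.png',cv2.resize(im[10:290,190:340],None,fx=2.1,fy=2.1,interpolation=cv2.INTER_CUBIC))
delta([0,0,0])
```

```text
NW [423.7  -9.2  12. ]
NE [579.7  -5.9  12. ]
SE [ 587.7 -286.4   12. ]
SW [ 424.3 -290.9   12. ]
tip [480.6  19.  120. ]
rod mid [482.2 -76.6 120. ]
rod low [ 484.2 -208.2  120. ]
bar end [461.   14.4 160. ]
bar low [ 466.5 -237.1  160. ]
postlow [ 506.5 -336.6  152. ]
pos [ 480.1 -150.7  420.5] t 2.6 delta cm [ 15.03 -48.01  42.07] deg [-0.03  0.02 -0.06] F [ 0.7 -0.1  0.2] w 1.002
```

View pics/c1.png

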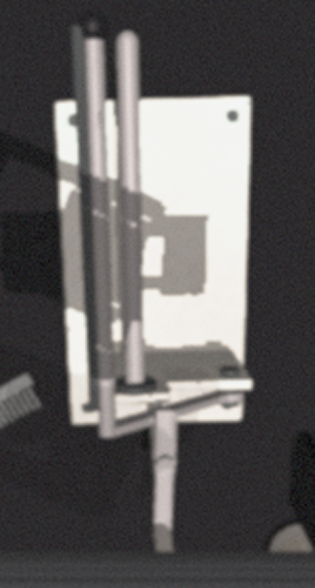

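The crop shows the bar closed, in front of the rod. The rod tip is at about (251,26) in the full frame and the lever handle points towards −y, ending near (267,270). The dispenser origin comes to about (483,−98.5) with yaw 0.02, and the rod and the base agree on it. Next is the lever.

Emit:
move_arm:
  motion:
    - [[-5,1,4,0,0,0,0.4],[-9,2,8,0,0,0,0.4],[-13,2.5,12,0,0,0,0.4],[-17.1,2.75,14,0,0,0,0.4],[-17.1,2.75,14,0,0,0,0.4]]

```text
time_s: 3.15
position: [505.5, -324.7, 276.4]
eef_rot: [0.709, 0.705, -0.001, -0.003]
ft_force: [-0.4, 1.2, 0.6]
width: 0.64
finger_force: 0.0
```

Run:
```python
from h import *
delta([507.5,-321,176])
shot('wrist','w2.png')
p=pars('w2.png');print([ (z,proj(p,[507.5,-321,z]).round(0)) for z in (152,192)])
```

```text
pos [ 505.5 -324.7  276.4] t 3.1 delta cm [ 0.34  0.24 10.04] deg [-0.27 -0.14 -0.28] F [-0.4  1.2  0.6] w 0.64
[(152, array([253., 180.])), (192, array([254., 193.]))]
```

View pics/w2.png

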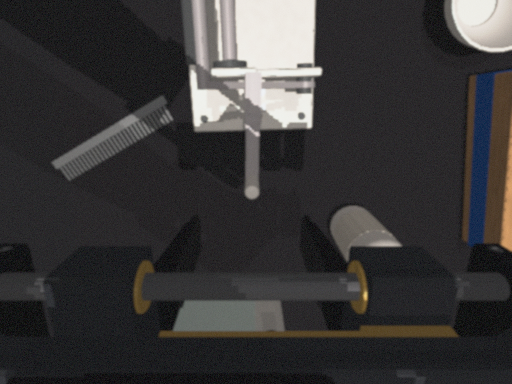

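The post top is at (252,191); I predicted (254,193), so the pose holds. I'll descend, grip and swing the lever.

Emit:
move_arm:
  motion:
    - [[0,0,4,0,0,0,0.4],[0,0,8,0,0,0,0.4],[0,0,10.4,0,0,0,0.4],[0,0,10.4,0,0,0,1],[0,0,10.4,0,0,0,1]]
  newtons: 8

```text
time_s: 3.7
position: [507.7, -322.1, 177.5]
eef_rot: [0.708, 0.707, 0.0, 0.0]
ft_force: [0.4, -0.9, 0.5]
width: 0.486
finger_force: 0.0
```

Emit:
move_arm:
  motion:
    - [[0,0,0,0,0,0,1],[0,0,0,0,0,0,1],[0,0,0,0,0,0,1],[0.22,-1.63,0,0,0,0,1],[0.9,-3.13,0,0,0,0,1]]
  newtons: 8

```text
time_s: 4.2
position: [477.3, -313.3, 178.1]
eef_rot: [0.707, 0.707, 0.0, 0.002]
ft_force: [2.0, -1.5, 1.1]
width: 0.123
finger_force: 8.0
```

Emit:
move_arm:
  motion:
    - [[1.09,-1.22,0,0,0,0,1],[2.5,-2.07,0,0,0,0,1],[4.1,-2.46,0,0,0,0,1],[4.6,-2.5,0,0,0,0,1],[4.6,-2.5,0,0,0,0,1]]
  newtons: 8

```text
time_s: 4.7
position: [452.2, -267.1, 178.1]
eef_rot: [0.707, 0.708, -0.001, 0.002]
ft_force: [1.1, -4.9, 1.6]
width: 0.122
finger_force: 8.0
```

Run:
```python
from h import *
delta([451.4,-267.2,176])
```

```text
pos [ 452.2 -267.1  178.1] t 4.7 delta cm [-0.   -0.08  0.21] deg [0.1  0.25 0.1 ] F [ 1.1 -4.9  1.6] w 0.122
```

Emit:
move_arm:
  motion:
    - [[0,0,0,0,0,0,0.68],[0,0,0,0,0,0,0.68],[0,0,-4,0,0,0,0.6],[0,0,-8,0,0,0,0.4],[0,0,-11,0,0,0,0.37]]

```text
time_s: 5.2
position: [451.8, -266.2, 288.6]
eef_rot: [0.707, 0.707, 0.0, 0.0]
ft_force: [0.7, -1.0, 0.5]
width: 0.491
finger_force: 0.0
```

Emit:
move_arm:
  motion:
    - [[5,0.2,0,0,0,0,0.37],[10,0.5,0,0,0,0,0.37],[15,0.8,0,0,0,0,0.37],[20.8,1,0,0,0,0,0.37],[20.8,1,0,0,0,0,0.37]]

```text
time_s: 5.7
position: [461.1, -54.3, 286.4]
eef_rot: [0.705, 0.709, 0.0, -0.001]
ft_force: [0.4, -0.6, -0.4]
width: 0.631
finger_force: 0.0
```

Run:
```python
from h import *
delta([462.2,-59,166])
shot('wrist','w3.png')
p=pars('w3.png');print(proj(p,[462.2,-59,160]).round(0),proj(p,[451.4,-267.2,192]).round(0),proj(p,[460.8,13,160]).round(0))
```

```text
pos [461.1 -54.3 286.4] t 5.7 delta cm [-0.5   0.12 12.04] deg [-0.04 -0.11  0.34] F [ 0.4 -0.6 -0.4] w 0.631
[252. 188.] [240. 387.] [251. 111.]
```

View pics/w3.png

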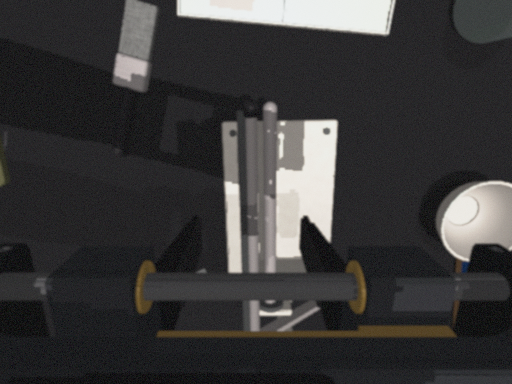

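The bar end is at about (252,108), where I predicted it. I'll cage the crossbar and swing it back.

Emit:
move_arm:
  motion:
    - [[-0.4,0.1,4,0,0,0,0.37],[-0.4,0.1,8,0,0,0,0.37],[-0.4,0.1,12,0,0,0,0.37],[-0.4,0.1,12,0,0,0,0.37],[-0.4,1.5,11.5,0,0,0,0.37]]

```text
time_s: 6.25
position: [474.7, -63.1, 170.2]
eef_rot: [0.708, 0.707, -0.001, -0.002]
ft_force: [1.3, -0.6, 1.2]
width: 0.633
finger_force: 0.0
```

Emit:
move_arm:
  motion:
    - [[0,1.5,-0.5,0,0,0,0.37],[0,3,-1.8,0,0,0,0.37],[0,4.6,-3,0,0,0,0.37],[0,6.2,-3.8,0,0,0,0.37],[0,8,-4.3,0,0,0,0.37]]

```text
time_s: 6.75
position: [557.9, -63.6, 218.2]
eef_rot: [0.707, 0.707, 0.0, 0.001]
ft_force: [-1.3, -0.6, 0.8]
width: 0.631
finger_force: 0.8
```

Emit:
move_arm:
  motion:
    - [[0,2,-0.3,0,0,0,0.37],[0,4,-0.1,0,0,0,0.37],[0,6,0.8,0,0,0,0.37],[0,7.5,1.8,0,0,0,0.37],[0,9,3,0,0,0,0.37]]

```text
time_s: 7.25
position: [648.6, -63.8, 187.3]
eef_rot: [0.707, 0.707, 0.001, 0.001]
ft_force: [0.8, 0.0, 0.5]
width: 0.629
finger_force: 0.0
```

Run:
```python
from h import *
delta([660.3,-59,153])
```

```text
pos [648.6 -63.8 187.3] t 7.2 delta cm [0.48 1.16 3.43] deg [ 0.18  0.04 -0.04] F [0.8 0.  0.5] w 0.629
```

Emit:
move_arm:
  motion:
    - [[0,1,1.2,0,0,0,0.37],[0,1.5,2.5,0,0,0,0.37],[0,1.5,3,0,0,0,0.37],[0,1.5,3,0,0,0,0.37],[0,1.5,3,0,0,0,0.37]]

```text
time_s: 7.75
position: [661.5, -62.6, 155.4]
eef_rot: [0.707, 0.707, 0.0, 0.0]
ft_force: [0.1, -0.2, 0.9]
width: 0.629
finger_force: 0.0
```

Emit:
move_arm:
  motion:
    - [[0,0,-4,0,0,0,0.37],[0,0,-9,0,0,0,0.2],[0,0,-13,0,0,0,0.0],[0,0,-18,0,0,0,0],[4,-2,-21,0,0,0,0]]

```text
time_s: 8.25
position: [644.2, -27.9, 368.6]
eef_rot: [0.709, 0.706, 0.002, 0.003]
ft_force: [1.1, 0.3, 1.0]
width: 0.906
finger_force: 0.0
```

Emit:
move_arm:
  motion:
    - [[4,-3,0,0,0,0,0],[8,-6,0,0,0,0,0],[12,-9,0,0,0,0,0],[16,-12,0,0,0,0,0],[20,-15,0,0,0,0,0]]

```text
time_s: 8.75
position: [491.1, 175.8, 363.9]
eef_rot: [0.707, 0.707, 0.001, 0.001]
ft_force: [1.0, 0.7, 0.3]
width: 1.003
finger_force: 0.0
```

Emit:
move_arm:
  motion:
    - [[4,0,0,0,0,0,0],[5.6,0,0,0,0,0,0],[5.6,0,0,0,0,0,0],[5.6,0,0,0,0,0,0],[5.6,0,0,0,0,0,0]]

```text
time_s: 9.25
position: [493.3, 229.5, 362.6]
eef_rot: [0.708, 0.707, -0.0, 0.0]
ft_force: [-0.1, 0.4, 0.2]
width: 1.005
finger_force: 0.0
```

Run:
```python
from h import *
delta([500,230,380])
im,p=shot('wrist','w4.png')
for X in ([463,356,57],[437,172,57],[574,246,39]): print(proj(p,X).round(0))
im,_=shot('top','t2.png'); cv2.imwrite('pics/t2c.png',cv2.resize(im[150:260,140:400],None,fx=3,fy=3))
```

```text
pos [493.3 229.5 362.6] t 9.2 delta cm [ 0.05  0.67 -1.74] deg [ 0.01  0.03 -0.08] F [-0.1  0.4  0.2] w 1.005
[229.  61.]
[215. 187.]
[302. 138.]
```

View pics/w4.png

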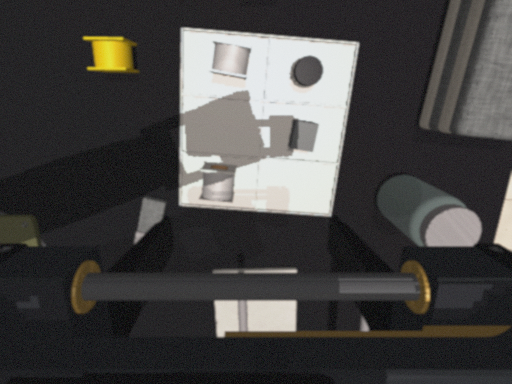

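View pics/t2c.png

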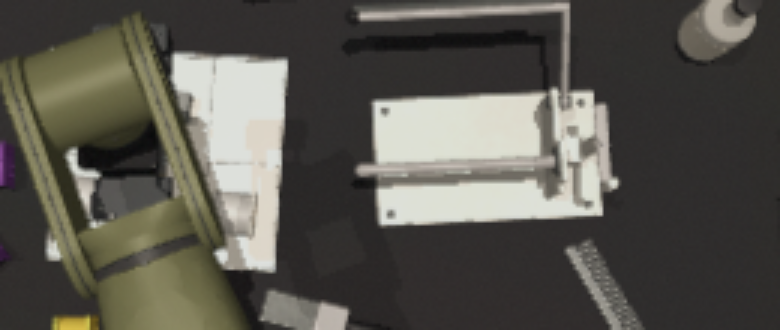

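The bar is laid right back and the lever is released. The reels are at (231,58) and (218,180), the cap at (304,135) and the jar at (308,70). I need the reel widths, so I'll enlarge that area.

Run:
```python
from h import *
im=cv2.imread('pics/w4.png')
cv2.imwrite('pics/c4.png',cv2.resize(im[20:215,185:335],None,fx=3,fy=3,interpolation=cv2.INTER_CUBIC))
```

```text
(no output)
```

View pics/c4.png

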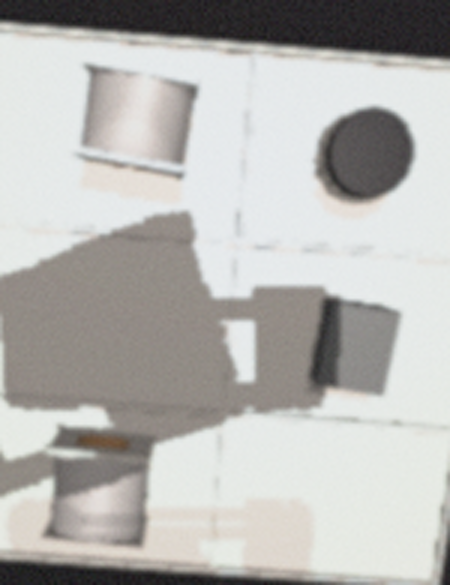

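Run:
```python
from h import *
p=pars('w4.png')
c=lambda u,v,z:ray(p,(185+u/3,20+v/3),z)[:2]
for n,a in dict(A=[(87,66),(198,82),(76,154),(183,174)],B=[(55,452),(150,462),(45,538),(140,547)]).items():
    P=[c(*q,57) for q in a]
    m1,m2=(P[0]+P[1])/2,(P[2]+P[3])/2;d=m1-m2
    print(n,np.round(P,0).tolist(),'centre',((m1+m2)/2).round(1),'len',np.linalg.norm(d).round(1),'yawdeg',np.degrees(np.arctan2(-d[0],d[1])).round(1),'flange',np.linalg.norm(P[1]-P[0]).round(1))
P=[c(*q,39) for q in [(342,300),(400,313),(383,394),(330,386)]]
print('cap',np.round(P,0).tolist(),np.mean(P,0).round(1))
```

```text
A [[443.0, 380.0], [494.0, 373.0], [437.0, 342.0], [487.0, 333.0]] centre [465.3 356.9] len 39.5 yawdeg -9.9 flange 51.3
B [[421.0, 198.0], [469.0, 192.0], [413.0, 151.0], [463.0, 146.0]] centre [441.7 171.7] len 47.2 yawdeg -8.1 flange 49.2
cap [[568.0, 273.0], [598.0, 267.0], [592.0, 225.0], [563.0, 229.0]] [580.1 248.4]
```

Scaled by the 54 mm flange, A is about 42 mm (reel_42) and B is about 51 mm (reel_52), so B goes first. I'll go above it and check.

Emit:
move_arm:
  motion:
    - [[-2,-2,4,0,0,3,0],[-4,-4,8,0,0,6,0],[-5.8,-5.2,12,0,0,8,0],[-5.8,-5.2,16,0,0,8,0],[-5.8,-5.2,18,0,0,8,0]]

```text
time_s: 9.85
position: [438.8, 170.8, 178.5]
eef_rot: [0.755, 0.655, -0.002, -0.001]
ft_force: [0.2, -0.4, -0.1]
width: 0.999
finger_force: 0.0
```

Run:
```python
from h import *
delta([441.7,171.7,32],82)
im,p=shot('wrist','w5.png')
print(proj(p,[441.7,171.7,57]).round(0))
```

```text
pos [438.8 170.8 178.5] t 9.8 delta cm [ 0.17  0.34 14.65] deg [-0.27  0.13 -0.12] F [ 0.2 -0.4 -0.1] w 0.999
[254. 183.]
```

View pics/w5.png

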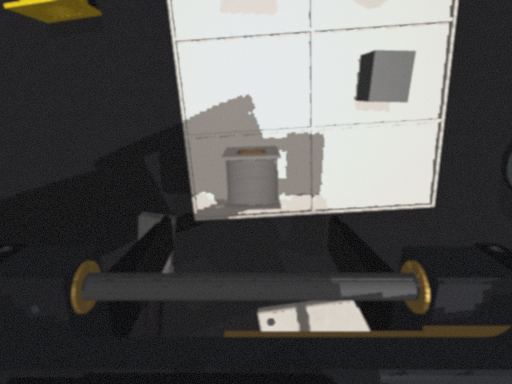

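The reel is centred at (252,182), square to the tool, and its 50:56 px proportions fit the 52 mm reel. I'll grasp and lift it.

Emit:
move_arm:
  motion:
    - [[0.1,0,5,0,0,0,0],[0.1,0,10,0,0,0,0],[0.1,0,13,0,0,0,0],[0.1,0,14.6,0,0,0,0],[0.1,0,14.6,0,0,0,0]]

```text
time_s: 10.4
position: [439.6, 172.6, 34.5]
eef_rot: [0.755, 0.656, -0.002, -0.001]
ft_force: [0.1, -0.8, 0.4]
width: 0.999
finger_force: 0.0
```

Emit:
move_arm:
  motion:
    - [[0,0,0,0,0,0,1],[0,0,0,0,0,0,1],[0,0,0,0,0,0,1],[0,0,0,0,0,0,1],[0,0,0,0,0,0,1]]
  newtons: 25

```text
time_s: 10.9
position: [441.5, 173.8, 37.2]
eef_rot: [0.755, 0.656, 0.001, 0.0]
ft_force: [-0.7, -0.5, 0.5]
width: 0.637
finger_force: 0.0
```

Emit:
move_arm:
  motion:
    - [[0,0,-2,0,0,0,1],[0,0,-4,0,0,0,1],[0,0,-6,0,0,0,1],[0,0,-8,0,0,-4,1],[0,0,-8.8,0,0,-9,1]]

```text
time_s: 11.4
position: [441.8, 174.0, 126.5]
eef_rot: [0.7, 0.715, 0.001, 0.001]
ft_force: [0.4, -0.5, -1.5]
width: 0.54
finger_force: 25.0
```

Run:
```python
from h import *
delta([481,90,120],91.1)
```

```text
pos [441.8 174.  126.5] t 11.4 delta cm [-8.48  3.74  0.65] deg [ 0.16 -0.04  0.11] F [ 0.4 -0.5 -1.5] w 0.54
```

The jaws were still closing when the lift started, so I'll check how the reel sits.

Run:
```python
from h import *
im,p=shot('side','s6.png');w,q=shot('wrist','w6.png')
c=proj(p,robot.sense()['position']);print('tcp side px',c, proj(p,robot.sense()['position']+[0,0,-30]))
u,v=map(int,c);print(u,v)
a=cv2.resize(im[v-45:v+55,u-50:u+50],(400,400),interpolation=cv2.INTER_CUBIC);b=cv2.resize(w[90:290,150:350],(400,400))
cv2.imwrite('pics/m6.png',np.hstack([a,b]))
```

```text
tcp side px [252.97598384 214.00968943] [252.9287139 222.621799 ]
252 214
```

View pics/m6.png

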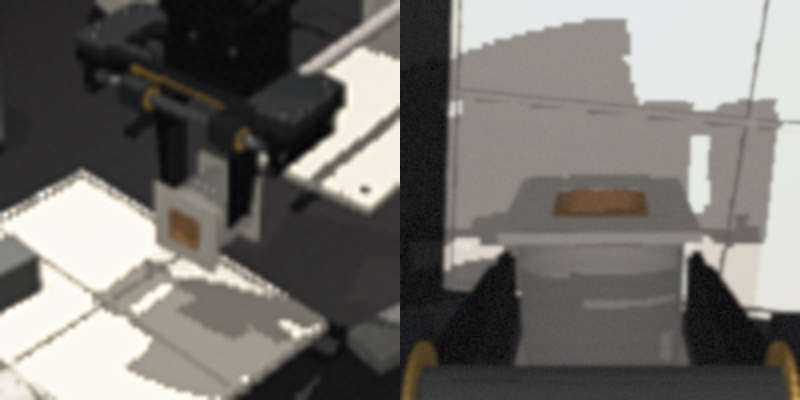

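Run:
```python
from h import *
p=pars('w6.png');K,E=np.array(p['camera_matrix']),np.array(p['extrinsics'])
for uv in [(190,209),(300,209),(245,209),(212,179),(293,179),(250,192)]:
    d=E[:3,:3]@np.linalg.solve(K,[*uv,1.]);o=E[:3,3]
    print(uv,[(o+d*(y-o[1])/d[1]).round(1).tolist() for y in (195,200,205)])
```

```text
(190, 209) [[409.0, 195.0, 125.8], [411.5, 200.0, 138.7], [414.1, 205.0, 151.6]]
(300, 209) [[468.7, 195.0, 122.1], [466.2, 200.0, 135.3], [463.7, 205.0, 148.5]]
(245, 209) [[438.5, 195.0, 123.9], [438.5, 200.0, 137.0], [438.6, 205.0, 150.1]]
(212, 179) [[413.6, 195.0, 64.2], [415.8, 200.0, 82.3], [417.9, 205.0, 100.5]]
(293, 179) [[473.6, 195.0, 58.9], [470.7, 200.0, 77.5], [467.8, 205.0, 96.1]]
(250, 192) [[441.3, 195.0, 93.4], [441.1, 200.0, 109.0], [440.9, 205.0, 124.7]]
```

The reel is held level, but its centre sits about 18 mm below the TCP. I'll set it down and grip it again properly.

Emit:
move_arm:
  motion:
    - [[0,0,2,0,0,5,1],[0,0,4,0,0,9,1],[0,0,6,0,0,9,1],[0,0,7.4,0,0,9,1],[0,0,7.4,0,0,9,1]]

```text
time_s: 12.0
position: [440.2, 173.7, 49.5]
eef_rot: [0.755, 0.656, -0.001, -0.001]
ft_force: [-0.2, 0.9, -0.8]
width: 0.543
finger_force: 25.0
```

Emit:
move_arm:
  motion:
    - [[0,0,0,0,0,0,0.2],[0,0,0,0,0,0,0.2],[0,0,0,0,0,0,0.2],[0,0,1,0,0,0,0.2],[0,0,1.8,0,0,0,0.2]]

```text
time_s: 12.5
position: [441.0, 173.6, 31.9]
eef_rot: [0.755, 0.656, 0.0, 0.0]
ft_force: [-0.1, -0.5, -0.2]
width: 0.794
finger_force: 0.0
```

Emit:
move_arm:
  motion:
    - [[0,0,0,0,0,0,1],[0,0,0,0,0,0,1],[0,0,0,0,0,0,1],[0,0,0,0,0,0,1],[0,0,0,0,0,0,1]]
  newtons: 25

```text
time_s: 13.0
position: [441.2, 173.7, 32.7]
eef_rot: [0.755, 0.656, 0.0, 0.0]
ft_force: [-0.7, 0.7, -1.1]
width: 0.545
finger_force: 25.0
```

Emit:
move_arm:
  motion:
    - [[0,0,0,0,0,0,1],[0,0,0,0,0,0,1],[0,0,0,0,0,0,1],[0,0,0,0,0,0,1],[0,0,0,0,0,0,1]]
  newtons: 25

```text
time_s: 13.5
position: [441.2, 173.8, 32.7]
eef_rot: [0.755, 0.656, 0.0, 0.0]
ft_force: [-0.7, 1.0, 1.7]
width: 0.548
finger_force: 25.0
```

Run:
```python
from h import *
delta([481,90,123],91.1)
```

```text
pos [441.2 173.8  32.7] t 13.5 delta cm [-7.74  5.11 -9.03] deg [ 0.01 -0.01 -9.08] F [-0.7  1.   1.7] w 0.548
```

Emit:
move_arm:
  motion:
    - [[0,0,-3,0,0,0,1],[0,0,-6,0,0,0,1],[0,0,-9,0,0,0,1],[-2,1.5,-9,0,0,-4,1],[-5,3,-9,0,0,-9.1,1]]

```text
time_s: 14.0
position: [464.5, 120.3, 123.7]
eef_rot: [0.698, 0.716, 0.001, 0.001]
ft_force: [0.5, 0.5, -2.5]
width: 0.544
finger_force: 25.0
```

Run:
```python
from h import *
delta([479.5,80,122.7],91.1)
```

```text
pos [464.5 120.3 123.7] t 14.0 delta cm [-4.07  1.39  0.1 ] deg [ 0.14 -0.03  0.37] F [ 0.5  0.5 -2.5] w 0.544
```

Emit:
move_arm:
  motion:
    - [[-2,1,0,0,0,0,1],[-4,1.5,0,0,0,0,1],[-4,1.5,0,0,0,0,1],[-4,1.5,0,0,0,0,1],[-5,1.5,0,0,0,0,1]]

```text
time_s: 14.5
position: [479.2, 71.2, 122.0]
eef_rot: [0.699, 0.715, -0.0, -0.001]
ft_force: [0.3, 0.2, -1.8]
width: 0.545
finger_force: 25.0
```

Emit:
move_arm:
  motion:
    - [[-1.5,0,0,0,0,0,1],[-3,0,0,0,0,0,1],[-4.5,0,0,0,0,0,1],[-6,0,0,0,0,0,1],[-6,0,0,0,0,0,1]]

```text
time_s: 15.0
position: [480.7, 9.5, 122.4]
eef_rot: [0.701, 0.714, -0.0, 0.0]
ft_force: [-0.2, -0.4, -1.7]
width: 0.546
finger_force: 25.0
```

Run:
```python
from h import *
delta([485,-191.5,122.7],91.1)
```

```text
pos [480.7   9.5 122.4] t 15.0 delta cm [-2.011e+01  6.000e-02 -2.000e-02] deg [-0.01  0.02 -0.03] F [-0.2 -0.4 -1.7] w 0.546
```

No contact, so the reel is on the rod. I'll slide it to the plate.

Emit:
move_arm:
  motion:
    - [[-4,0,0,0,0,0,1],[-8,0,0,0,0,0,1],[-12,0,0,0,0,0,1],[-15,0,0,0,0,0,1],[-17,0,0,0,0,0,1]]

```text
time_s: 15.5
position: [484.3, -160.8, 122.6]
eef_rot: [0.7, 0.714, 0.0, 0.0]
ft_force: [-0.2, 0.6, -1.7]
width: 0.544
finger_force: 25.0
```

Emit:
move_arm:
  motion:
    - [[-1,0,0,0,0,0,1],[-2,0,0.2,0,0,0,1],[-2.8,0,0.6,0,0,0,1],[-2.8,0,0.6,0,0,0,1],[-2.8,0,0.6,0,0,0,1]]

```text
time_s: 16.0
position: [484.6, -187.0, 116.1]
eef_rot: [0.7, 0.714, 0.0, -0.001]
ft_force: [0.0, 0.1, -2.4]
width: 0.543
finger_force: 25.0
```

Run:
```python
from h import *
delta([485,-191.5,120],91.1)
```

```text
pos [ 484.6 -187.   116.1] t 16.0 delta cm [-0.45  0.03 -0.39] deg [-0.04 -0.05  0.04] F [ 0.   0.1 -2.4] w 0.543
```

Emit:
move_arm:
  motion:
    - [[-0.6,0,0,0,0,0,1],[-0.6,0,0,0,0,0,0.2],[-0.6,0,0,0,0,0,0.2],[-0.6,0,0,0,0,0,0.2],[-0.6,0,0,0,0,0,0.2]]

```text
time_s: 16.5
position: [485.2, -193.8, 116.9]
eef_rot: [0.7, 0.714, 0.0, 0.0]
ft_force: [-0.2, -0.2, -0.2]
width: 0.788
finger_force: 0.0
```

Emit:
move_arm:
  motion:
    - [[0,0,-3,0,0,0,0.2],[0,0,-7,0,0,0,0],[0,0,-12,0,0,0,0],[2,0,-16,0,0,0,0],[6,0,-18,0,0,0,0]]

```text
time_s: 17.0
position: [485.1, -135.1, 301.8]
eef_rot: [0.702, 0.713, 0.001, 0.004]
ft_force: [0.3, -0.3, -0.6]
width: 0.992
finger_force: 0.0
```

Emit:
move_arm:
  motion:
    - [[5,0,0,0,0,0,0],[10,0,0,0,0,0,0],[15,0,0,0,0,0,0],[19.5,0,0,0,0,0,0],[24,0,0,0,0,0,0]]

```text
time_s: 17.5
position: [478.7, 108.2, 297.0]
eef_rot: [0.7, 0.714, 0.0, 0.0]
ft_force: [1.3, -0.7, -0.2]
width: 1.001
finger_force: 0.0
```

Emit:
move_arm:
  motion:
    - [[5,0,0,0,0,3,0],[10,0,0,0,0,6,0],[14,-0.4,0,0,0,9,0],[17,-0.8,0,0,0,11,0],[17,-0.8,0,0,0,11,0]]

```text
time_s: 18.0
position: [466.9, 279.0, 296.4]
eef_rot: [0.764, 0.645, 0.0, -0.0]
ft_force: [-0.3, -0.4, -0.1]
width: 0.998
finger_force: 0.0
```

Run:
```python
from h import *
delta([465.3,356.9,34],80)
w,q=shot('wrist','w7.png');s,p=shot('side','s7.png')
print(proj(q,[465.3,356.9,57]).round(0))
c=proj(p,[484,-193,115]).astype(int)
a=cv2.resize(s[c[1]-50:c[1]+50,c[0]-50:c[0]+50],(450,450),interpolation=cv2.INTER_CUBIC)
b=w[:250,100:440]; b=np.vstack([b,np.zeros((200,340,3),np.uint8)])
cv2.imwrite('pics/m7.png',np.hstack([a,b]))
```

```text
pos [466.9 279.  296.4] t 18.0 delta cm [ 7.64 -1.45 26.25] deg [-0.03 -0.03  0.36] F [-0.3 -0.4 -0.1] w 0.998
[239.  98.]
```

View pics/m7.png

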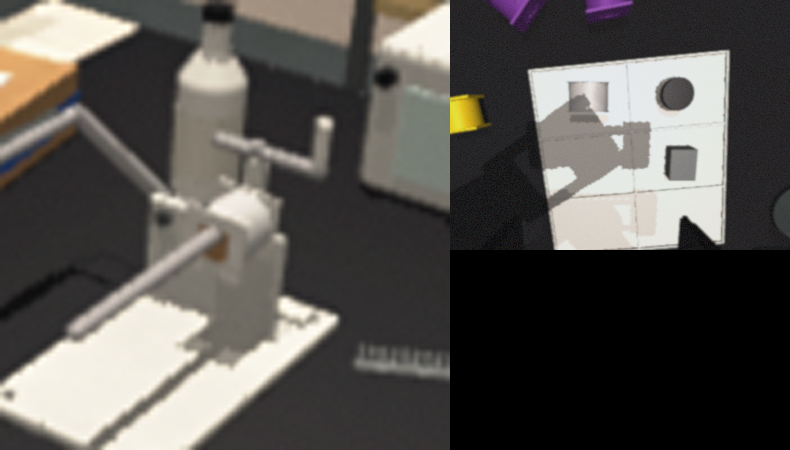

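Reel_52 hangs at the plate. Reel A is at wrist pixel (238,98), as predicted, so it has not moved. I'll grasp it.

Emit:
move_arm:
  motion:
    - [[4,-0.7,2,0,0,0,0],[7.6,-1.4,5,0,0,0,0],[7.6,-1.4,10,0,0,0,0],[7.6,-1.4,15,0,0,0,0.15],[7.6,-1.4,18,0,0,0,0.2]]

```text
time_s: 18.6
position: [465.6, 350.8, 112.2]
eef_rot: [0.766, 0.643, -0.003, -0.0]
ft_force: [-0.1, -0.4, -0.2]
width: 0.888
finger_force: 0.0
```

Run:
```python
from h import *
delta([465.3,356.9,33],80)
w,q=shot('wrist','w8.png')
g=cv2.cvtColor(w,cv2.COLOR_BGR2GRAY)
print(proj(q,[465.3,356.9,57]).round(0))
cv2.imwrite('pics/m8.png',w[60:260,120:400])
```

```text
pos [465.6 350.8 112.2] t 18.6 delta cm [ 0.62 -0.11  7.91] deg [-0.21  0.23  0.05] F [-0.1 -0.4 -0.2] w 0.888
[249. 202.]
```

View pics/m8.png

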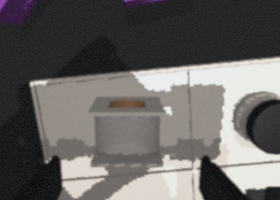

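Emit:
move_arm:
  motion:
    - [[0.3,0,3,0,0,0,0.2],[0.3,0,6,0,0,0,0.2],[0.3,0,8.3,0,0,0,0.2],[0.3,0,8.3,0,0,0,0.2],[0.3,0,8.3,0,0,0,1]]

```text
time_s: 19.15
position: [468.6, 355.8, 34.8]
eef_rot: [0.766, 0.643, 0.0, 0.0]
ft_force: [0.2, -0.4, 0.9]
width: 0.757
finger_force: 0.0
```

Emit:
move_arm:
  motion:
    - [[0,0,0,0,0,0,1],[0,0,0,0,0,0,1],[0,0,0,0,0,0,1],[0,0,0,0,0,0,1],[0,0,0,0,0,0,1]]
  newtons: 25

```text
time_s: 19.65
position: [468.4, 356.9, 35.4]
eef_rot: [0.765, 0.644, 0.001, 0.0]
ft_force: [-1.6, -1.0, 6.3]
width: 0.546
finger_force: 25.0
```

Emit:
move_arm:
  motion:
    - [[0,0,0,0,0,0,1],[0,0,0,0,0,0,1],[0,0,0,0,0,0,1],[0,0,0,0,0,0,1],[0,0,-0.5,0,0,0,1]]
  newtons: 25

```text
time_s: 20.15
position: [467.4, 356.3, 38.6]
eef_rot: [0.765, 0.644, -0.0, 0.0]
ft_force: [0.7, -0.3, -1.4]
width: 0.543
finger_force: 25.0
```

Emit:
move_arm:
  motion:
    - [[0,0,-4,0,0,0,1],[0,0,-7,0,0,0,1],[0,0,-8.3,0,0,-3,1],[-4,0,-8.3,0,0,-7,1],[-8,0,-8.3,0,0,-11.1,1]]

```text
time_s: 20.65
position: [453.9, 277.3, 122.4]
eef_rot: [0.698, 0.716, 0.001, 0.0]
ft_force: [-0.2, -0.2, -1.0]
width: 0.547
finger_force: 25.0
```

Run:
```python
from h import *
delta([479.3,75,123],91.1)
```

```text
pos [453.9 277.3 122.4] t 20.6 delta cm [-20.29   2.01  -0.06] deg [ 0.1  -0.02  0.41] F [-0.2 -0.2 -1. ] w 0.547
```

Emit:
move_arm:
  motion:
    - [[-5,1,-0.2,0,0,0,1],[-10,2,-0.2,0,0,0,1],[-15,2,-0.2,0,0,0,1],[-20,2,-0.2,0,0,0,1],[-20,2,-0.2,0,0,0,1]]

```text
time_s: 21.15
position: [477.9, 73.4, 123.4]
eef_rot: [0.702, 0.712, -0.001, 0.001]
ft_force: [-0.5, -0.1, -1.8]
width: 0.544
finger_force: 25.0
```

Run:
```python
from h import *
delta([479.3,75,124],91.1)
```

```text
pos [477.9  73.4 123.4] t 21.1 delta cm [ 0.16  0.15 -0.06] deg [ 0.01  0.1  -0.24] F [-0.5 -0.1 -1.8] w 0.544
```

Emit:
move_arm:
  motion:
    - [[-1.5,0.1,0,0,0,0,1],[-3,0.1,0,0,0,0,1],[-4.5,0.1,0,0,0,0,1],[-6,0.1,0,0,0,0,1],[-7,0.1,0,0,0,0,1]]

```text
time_s: 21.65
position: [480.3, 7.7, 123.4]
eef_rot: [0.7, 0.715, -0.0, -0.0]
ft_force: [-0.2, 1.1, -1.6]
width: 0.546
finger_force: 25.0
```

Run:
```python
from h import *
delta([484.1,-142,124],91.1)
```

```text
pos [480.3   7.7 123.4] t 21.6 delta cm [-14.98   0.06  -0.06] deg [-0.01 -0.    0.12] F [-0.2  1.1 -1.6] w 0.546
```

Emit:
move_arm:
  motion:
    - [[-4,0,0,0,0,0,1],[-8,0,0,0,0,0,1],[-11,0,0.1,0,0,0,1],[-13.5,0,0.3,0,0,0,1],[-14.8,0,0.6,0,0,0,1]]

```text
time_s: 22.15
position: [484.0, -140.8, 118.1]
eef_rot: [0.7, 0.714, 0.001, -0.0]
ft_force: [-3.7, 12.1, 21.5]
width: 0.545
finger_force: 25.0
```

Emit:
move_arm:
  motion:
    - [[0,0,0,0,0,0,1],[0,0,0,0,0,0,0.2],[0,0,0,0,0,0,0.2],[0,0,0,0,0,0,0.2],[0,0,0,0,0,0,0.2]]

```text
time_s: 22.65
position: [483.5, -139.2, 117.3]
eef_rot: [0.699, 0.715, -0.0, -0.0]
ft_force: [0.2, -0.6, -0.7]
width: 0.782
finger_force: 0.0
```

Emit:
move_arm:
  motion:
    - [[0,0,-4,0,0,0,0.2],[0,0,-8,0,0,0,0.2],[0,0,-12,0,0,0,0.2],[2,1,-16,0,0,0,0.2],[6,2,-18,0,0,0,0.2]]

```text
time_s: 23.15
position: [503.7, -80.3, 302.1]
eef_rot: [0.701, 0.713, 0.001, 0.003]
ft_force: [1.0, 0.6, -0.1]
width: 0.802
finger_force: 0.0
```

Emit:
move_arm:
  motion:
    - [[5,1,0,0,0,0,0.2],[10,3,0,0,0,0,0.2],[14,5,0,0,0,0,0.2],[18,7,0,0,0,0,0.2],[22,9,0,0,0,0,0.2]]

```text
time_s: 23.65
position: [587.9, 144.8, 297.4]
eef_rot: [0.699, 0.715, 0.0, 0.0]
ft_force: [0.4, -1.0, 0.7]
width: 0.8
finger_force: 0.0
```

Emit:
move_arm:
  motion:
    - [[4,0,0,0,0,3,0.2],[5,0,0,0,0,6,0.2],[5,0,0,0,0,8,0.2],[5,0,0,0,0,8,0.2],[5,0,0,0,0,8,0.2]]

```text
time_s: 24.15
position: [586.4, 192.5, 297.3]
eef_rot: [0.747, 0.664, -0.0, -0.0]
ft_force: [0.1, 0.0, 0.5]
width: 0.801
finger_force: 0.0
```

Run:
```python
from h import *
delta([580,248,23],83)
w,q=shot('wrist','w9.png');s,p=shot('side','s9.png')
print(proj(q,[580,248,39]).round(0))
hsv=cv2.cvtColor(w,cv2.COLOR_BGR2HSV)
m=((hsv[...,2]>45)&(hsv[...,2]<175)).astype(np.uint8)
print(robot.sense()['time_s'])
u,v=proj(q,[580,248,39]).astype(int)
a=w[max(v-70,0):v+70,u-70:u+70];a=cv2.resize(a,(400,400),interpolation=cv2.INTER_CUBIC);print('crop origin',u-70,max(v-70,0))
c=proj(p,[484,-150,115]).astype(int);b=cv2.resize(s[c[1]-50:c[1]+50,c[0]-50:c[0]+50],(400,400),interpolation=cv2.INTER_CUBIC)
cv2.imwrite('pics/m9.png',np.hstack([a,b]))
```

```text
pos [586.4 192.5 297.3] t 24.1 delta cm [ 5.45 -1.28 27.43] deg [-0.02  0.01  0.27] F [0.1 0.  0.5] w 0.801
[241. 116.]
24.25
crop origin 170 45
```

View pics/m9.png

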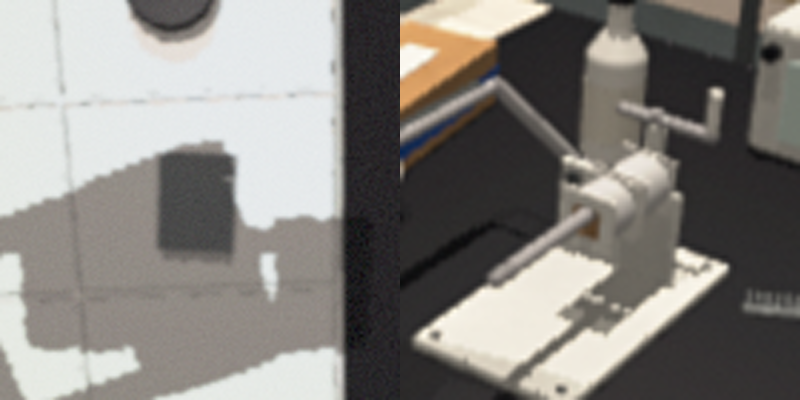

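Both reels are on the rod. The cap's top face is centred at about (239,115) in the frame, square to the tool and in its expected place.

Run:
```python
from h import *
q=pars('w9.png')
f=lambda u,v:ray(q,(170+u*.35,45+v*.35),39)
P=[f(*a) for a in [(158,152),(237,155),(233,249),(158,248)]]
c=np.mean(P,0);d=(P[0]+P[1]-P[2]-P[3])/2
print(np.round(P,1)[:,:2].tolist(),c.round(1),np.linalg.norm(d).round(1),np.degrees(np.arctan2(d[1],d[0])).round(1))
delta([c[0],c[1],23],83)
```

```text
[[562.8, 272.2], [598.2, 266.7], [591.6, 224.9], [556.8, 229.4]] [577.4 248.3  39. ] 42.7 81.5
pos [586.6 192.1 297.5] t 24.2 delta cm [ 5.48 -1.58 27.45] deg [-0.    0.    0.22] F [-0.4  0.6 -0.2] w 0.796
```

Emit:
move_arm:
  motion:
    - [[3,-0.8,4,0,0,1.5,0.2],[5.5,-1.6,8,0,0,1.5,0.2],[5.5,-1.6,13,0,0,1.5,0.2],[5.5,-1.6,17,0,0,1.5,0.2],[5.5,-1.6,21,0,0,1.5,0.2]]

```text
time_s: 24.75
position: [576.9, 248.5, 85.8]
eef_rot: [0.756, 0.654, -0.0, -0.0]
ft_force: [0.6, 0.6, -0.0]
width: 0.801
finger_force: 0.0
```

Emit:
move_arm:
  motion:
    - [[0,0,2,0,0,0,0.2],[0,0,4,0,0,0,0.2],[0,0,5.8,0,0,0,0.2],[0,0,5.8,0,0,0,0.2],[0,0,5.8,0,0,0,0.3]]

```text
time_s: 25.25
position: [577.4, 248.7, 29.7]
eef_rot: [0.756, 0.654, -0.0, -0.0]
ft_force: [-0.8, -0.5, 0.3]
width: 0.758
finger_force: 0.0
```

Run:
```python
from h import *
delta([577.4,248.3,28],81.5)
```

```text
pos [577.4 248.7  29.7] t 25.2 delta cm [-0.04  0.    0.17] deg [-0.  -0.   0.2] F [-0.8 -0.5  0.3] w 0.758
```

Emit:
move_arm:
  motion:
    - [[0,0,0,0,0,0,1],[0,0,0,0,0,0,1],[0,0,0,0,0,0,1],[0,0,0,0,0,0,1],[0,0,0,0,0,0,1]]
  newtons: 40

```text
time_s: 25.75
position: [577.4, 248.9, 29.9]
eef_rot: [0.756, 0.654, 0.0, 0.0]
ft_force: [-0.3, 0.5, 1.1]
width: 0.374
finger_force: 40.0
```

Emit:
move_arm:
  motion:
    - [[0,0,0,0,0,0,1],[0,0,0,0,0,0,1],[0,0,0,0,0,0,1],[0,0,0,0,0,0,1],[0,0,0,0,0,0,1]]
  newtons: 40

```text
time_s: 26.25
position: [577.5, 249.0, 30.0]
eef_rot: [0.756, 0.654, 0.0, 0.0]
ft_force: [-1.3, 0.8, 3.5]
width: 0.381
finger_force: 40.0
```

Run:
```python
from h import *
delta([479,60,128],91.1)
```

```text
pos [577.5 249.   30. ] t 26.2 delta cm [-20.11  -7.02  -9.81] deg [ 0.02 -0.01 -9.38] F [-1.3  0.8  3.5] w 0.381
```

Emit:
move_arm:
  motion:
    - [[0,0,-4,0,0,0,1],[0,0,-8,0,0,0,1],[0,0,-9.9,0,0,-3,1],[-4,-1.5,-9.9,0,0,-6,1],[-8,-3,-9.9,0,0,-9.4,1]]

```text
time_s: 26.75
position: [536.0, 173.7, 129.0]
eef_rot: [0.699, 0.715, 0.001, 0.001]
ft_force: [0.5, -0.3, -0.7]
width: 0.378
finger_force: 40.0
```

Run:
```python
from h import *
delta([479.4,75,129],91.1)
for f,rows,c in [('w1.png',range(30,54,4),(242,262)),('w3.png',range(108,119,2),(262,280))]:
    im=cv2.imread('pics/'+f).astype(int).sum(2);p=pars(f)
    for r in rows:
        seg=im[r,c[0]:c[1]];t=(seg.max()+seg.min())/2;idx=np.where(seg>t)[0]+c[0]
        m=(idx[0]+idx[-1])/2
        print(f,r,idx[0],idx[-1],ray(p,(m,r),120)[:2].round(1),ray(p,(m,r),130)[:2].round(1))
im=cv2.imread('pics/w3.png').astype(int).sum(2);print(im[96:112:2,262:280:2])
im=cv2.imread('pics/w1.png').astype(int).sum(2);print(im[20:34:2,242:262:2])
```

```text
pos [536.  173.7 129. ] t 26.8 delta cm [-9.74 -5.89 -0.01] deg [ 0.09 -0.    0.26] F [ 0.5 -0.3 -0.7] w 0.378
w1.png 30 246 254 [479.3  14.1] [479.3  12.2]
w1.png 34 246 254 [479.3   9.2] [479.3   7.5]
w1.png 38 246 255 [480.    4.3] [480.    2.6]
w1.png 42 246 255 [480.   -0.7] [480.   -2.2]
w1.png 46 247 255 [480.7  -5.7] [480.7  -7.1]
w1.png 50 247 255 [480.7 -10.7] [480.7 -12. ]
w3.png 108 264 275 [479.6  14.1] [479.   14.4]
w3.png 110 265 276 [480.7  12.1] [480.1  12.5]
w3.png 112 264 276 [480.2  10.1] [479.6  10.6]
w3.png 114 264 276 [480.3   8.1] [479.7   8.7]
w3.png 116 264 276 [480.3   6.1] [479.7   6.8]
w3.png 118 264 275 [479.9   4.1] [479.3   4.8]
[[100 123 119 120 121 129 117 124 123]
 [ 76 104 129 114 121 128 128 118  94]
 [100  86 104 125 135 134 119 106 133]
 [ 78 110 205 312 332 286 187 106 127]
 [ 74 218 364 441 475 441 355 164 124]
 [115 328 439 494 517 490 445 292 122]
 [162 359 461 531 579 531 464 330 121]
 [138 283 360 408 451 509 464 335 128]]
[[116 132 129 124 131 120 132 126 132 124]
 [140 121 128 128 129 145 128 136 134 140]
 [128 134 142 214 289 243 141 133 133 132]
 [125 130 248 445 511 468 281 147 120 132]
 [132 157 370 526 591 547 427 194 123 126]
 [133 194 407 540 619 574 459 230 132 119]
 [139 200 416 540 636 583 466 243 128 125]]
```

Emit:
move_arm:
  motion:
    - [[-4,-3,0,0,0,0.3,1],[-7,-5.9,0,0,0,0.3,1],[-9.5,-5.9,0,0,0,0.3,1],[-9.5,-5.9,0,0,0,0.3,1],[-9.5,-5.9,0,0,0,0.3,1]]

```text
time_s: 27.25
position: [478.8, 77.8, 128.2]
eef_rot: [0.703, 0.712, 0.0, -0.0]
ft_force: [-0.7, -0.5, -1.0]
width: 0.376
finger_force: 40.0
```

Run:
```python
from h import *
delta([479.2,75,129],91.1)
```

```text
pos [478.8  77.8 128.2] t 27.2 delta cm [-0.28  0.04 -0.08] deg [-0.01 -0.03 -0.36] F [-0.7 -0.5 -1. ] w 0.376
```

Emit:
move_arm:
  motion:
    - [[-1.5,0,-0.05,0,0,-0.2,1],[-3,0,-0.05,0,0,-0.2,1],[-3.4,0,-0.05,0,0,-0.2,1],[-3.8,0,-0.05,0,0,-0.2,1],[-4.2,0,-0.05,0,0,-0.2,1]]

```text
time_s: 27.75
position: [479.6, 36.4, 128.8]
eef_rot: [0.7, 0.714, -0.0, -0.0]
ft_force: [0.1, -0.6, 0.4]
width: 0.381
finger_force: 40.0
```

Run:
```python
from h import *
delta([480.3,11.5,129],91.1)
```

```text
pos [479.6  36.4 128.8] t 27.8 delta cm [-2.49  0.02 -0.02] deg [-0.02 -0.02 -0.03] F [ 0.1 -0.6  0.4] w 0.381
```

Emit:
move_arm:
  motion:
    - [[-0.5,0,0,0,0,0,1],[-1,0,0,0,0,0,1],[-1.5,0,0,0,0,0,1],[-1.8,0,0,0,0,0,1],[-1.8,0,0,0,0,0,1]]

```text
time_s: 28.25
position: [479.8, 17.4, 129.1]
eef_rot: [0.701, 0.713, 0.0, 0.0]
ft_force: [0.1, 0.5, -0.5]
width: 0.377
finger_force: 40.0
```

Emit:
move_arm:
  motion:
    - [[-0.2,0,0,0,0,0,1],[-0.4,0,0,0,0,0,1],[-0.6,0,0,0,0,0,1],[-0.8,0,0,0,0,0,1],[-0.8,0,0,0,0,0,1]]

```text
time_s: 28.75
position: [479.8, 12.6, 128.9]
eef_rot: [0.701, 0.713, 0.003, -0.003]
ft_force: [-0.1, 11.1, -0.2]
width: 0.378
finger_force: 40.0
```

Firm contact came at the expected depth, so the cap is home. I'll release it and go to the bar.

Emit:
move_arm:
  motion:
    - [[0,0,0.15,0,0,0,1],[0,0,0.15,0,0,0,0.4],[0,0,0.15,0,0,0,0.35],[0,0,0.15,0,0,0,0.35],[0,0,0.15,0,0,0,0.35]]

```text
time_s: 29.25
position: [480.0, 9.6, 127.5]
eef_rot: [0.701, 0.713, -0.0, 0.0]
ft_force: [-0.1, -0.0, -0.1]
width: 0.632
finger_force: 0.0
```

Emit:
move_arm:
  motion:
    - [[0,0,-4,0,0,0,0.37],[0,0,-8,0,0,0,0.37],[0,0,-12,0,0,0,0.37],[0,0,-16,0,0,0,0.37],[-7,0,-16,0,0,0,0.37]]

```text
time_s: 29.75
position: [483.9, -37.7, 295.3]
eef_rot: [0.698, 0.716, 0.004, 0.005]
ft_force: [1.8, -0.2, -0.1]
width: 0.631
finger_force: 0.0
```

Run:
```python
from h import *
delta([660.2,-57,155],91.1)
w,p=shot('wrist','w10.png')
C=np.array([480.8,11.5,136.]) # cap top centre expected
a=np.radians(1.1);ex=np.array([np.cos(a),np.sin(a),0]);ey=np.array([-np.sin(a),np.cos(a),0])
q=[proj(p,C+sx*18*ex+sy*22*ey).round(0) for sx,sy in((-1,1),(1,1),(1,-1),(-1,-1))];print(q)
u,v=proj(p,C).astype(int);g=w.astype(int).sum(2)
print('row',g[v,u-50:u+50:4]);print('col',v-60,g[max(v-60,0):v+60:4,u])
h=proj(p,[660.2,-57,150]);print('bar',h);r=int(min(h[1],200));print(g[r,int(h[0])-40:int(h[0])+40:4] if h[0]<470 else 'off')
```

```text
pos [483.9 -37.7 295.3] t 29.8 delta cm [-2.36 17.4  14.26] deg [0.74 0.06 0.35] F [ 1.8 -0.2 -0.1] w 0.631
[array([229., 104.]), array([265., 105.]), array([264., 149.]), array([229., 149.])]
row [ 94  65  77  74  66  77  97  49 177 229 233 230 228 229 239 247 388 145
  89  90  77  93  76  59  75]
col 67 [ 97 111 115  96 123 118 129  81  75 282 225 238 245 225 235 225 231 225
 236 238 249 308 298 307 295 314 309 311 302 306]
bar [417.71723536 199.59272468]
[ 99 116 103 118 108  95 110  71 139 352 482 487 236 248 275 287 566 638
 555 517]
```

The cap edges fall where predicted for home: rows 104–149, columns 229–265. The bar is at the expected pixel. I'll cage it and swing it closed.

Emit:
move_arm:
  motion:
    - [[0,4,0,0,0,0,0.37],[0,9,0,0,0,0,0.37],[0,14,0,0,0,0,0.37],[0,17.7,0,0,0,0,0.37],[0,17.7,0,0,0,0,0.37]]

```text
time_s: 30.3
position: [660.3, -37.3, 284.3]
eef_rot: [0.701, 0.713, -0.001, -0.001]
ft_force: [-0.2, 0.1, -0.5]
width: 0.633
finger_force: 0.0
```

Run:
```python
from h import *
delta([661,-58,155],91.1)
w,p=shot('wrist','w11.png');g=w.astype(int).sum(2)
for z in(147,):
    h=proj(p,[660.2,-57,z]);print(z,h)
    for y in (-20,-40): 
        e=proj(p,[660.2-.02*(y+57),y,z]).astype(int);print(e,g[e[1],e[0]-40:e[0]+42:4])
```

```text
pos [660.3 -37.3 284.3] t 30.3 delta cm [-2.08  0.08 12.93] deg [-0.19 -0.02 -0.1 ] F [-0.2  0.1 -0.5] w 0.633
147 [250.55384698 199.1028775 ]
[250 162] [ 86  92  82  72  76  49 108 103  70 279 299 249 146 147  89  84  62  67
  83  68  72]
[250 182] [133 119 121 112 132 121 121 124  93 282 301 256 148 144 117 110 125 116
 112 117 102]
```

Emit:
move_arm:
  motion:
    - [[-2.1,0,4,0,0,0,0.37],[-2.1,0,8,0,0,0,0.37],[-2.1,0,11,0,0,0,0.37],[-2.1,0,12.9,0,0,0,0.37],[-2.1,0,12.9,0,0,0,0.37]]

```text
time_s: 30.85
position: [654.5, -57.8, 154.5]
eef_rot: [0.701, 0.713, -0.002, -0.003]
ft_force: [0.3, 0.1, -1.2]
width: 0.632
finger_force: 0.0
```

Emit:
move_arm:
  motion:
    - [[0,-2.4,0,0,0,0,0.37],[0,-4.1,-2,0,0,0,0.37],[0,-6.4,-3.8,0,0,0,0.37],[0,-9.1,-5.1,0,0,0,0.37],[0,-11,-5.7,0,0,0,0.37]]

```text
time_s: 31.35
position: [548.9, -60.3, 221.3]
eef_rot: [0.701, 0.713, 0.003, 0.004]
ft_force: [1.3, -0.2, 0.9]
width: 0.633
finger_force: 0.7
```

Emit:
move_arm:
  motion:
    - [[0,-2,-0.2,0,0,0,0.37],[0,-4,0.1,0,0,0,0.37],[0,-6.3,1.5,0,0,0,0.37],[0,-8,3.1,0,0,0,0.37],[0,-9,4.2,0,0,0,0.37]]

```text
time_s: 31.85
position: [456.8, -61.6, 174.5]
eef_rot: [0.701, 0.713, 0.001, 0.001]
ft_force: [0.7, -0.1, 0.3]
width: 0.628
finger_force: 0.0
```

Emit:
move_arm:
  motion:
    - [[0,0,0,0,0,0,0.37],[0,0,0,0,0,0,0.37],[0,0,0,0,0,0,0.37],[0,0,0,0,0,0,0.37],[0,0,0,0,0,0,0.37]]

```text
time_s: 32.35
position: [458.8, -61.6, 174.2]
eef_rot: [0.701, 0.713, 0.0, 0.0]
ft_force: [-0.2, -0.0, 0.2]
width: 0.63
finger_force: 0.0
```

Run:
```python
from h import *
delta([462.2,-59,166],91.1)
w,p=shot('wrist','w12.png');g=w.astype(int).sum(2)
for y in(-10,8):
  e=proj(p,[462.2-.02*(y+59),y,160]).astype(int);print(e,g[e[1],e[0]-60:e[0]+60:4])
```

```text
pos [458.8 -61.6 174.2] t 32.4 delta cm [0.25 0.34 0.82] deg [ 0.05  0.01 -0.08] F [-0.2 -0.   0.2] w 0.63
[256 149] [120  96  94 125 107 463 526 530 534 486 205 206 207 311 394 411 394 349
 401 386 341 388 412 401 374 741 535 516 510 505]
[257 116] [154 163 146 107  88 133  90 143  99 213 326 312 283 119 129 139 132 132
 544 599 596 581 591 595 594 588 586 594 585 582]
```

Emit:
move_arm:
  motion:
    - [[0.2,0.2,-4,0,0,0,0.37],[0.4,0.2,-8,0,0,0,0.37],[0.7,0.2,-11.2,0,0,0,0.37],[0.7,0.2,-11.2,0,0,0,0.37],[0.7,0.2,-11.2,0,0,0,0.37]]

```text
time_s: 32.9
position: [460.5, -54.5, 286.2]
eef_rot: [0.701, 0.713, 0.0, 0.001]
ft_force: [-0.5, 0.2, -1.0]
width: 0.627
finger_force: 0.0
```

Run:
```python
from h import *
delta([461,-54.3,286],91.1)
w,p=shot('wrist','w13.png');g=w.astype(int).sum(2);o=cv2.imread('pics/w3.png').astype(int).sum(2);po=pars('w3.png')
for y in(0,-10,-20,-30,-40):
  for n,G,P in(('old',o,po),('new',g,p)):
    e=proj(P,[462.2-.02*(y+59),y,160]).round().astype(int);print(y,n,e,G[e[1],e[0]-30:e[0]+45:3])
s,ps=shot('side','s13.png');s0=cv2.imread('pics/side0.png')
d=cv2.absdiff(s,s0).sum(2)
for y in(-120,-90,-60,-30,0):
  X=[462.2-.02*(y+59),y,160];Y=[660.2-.02*(y+57),y,147]
  e=proj(ps,X).round().astype(int);f=proj(ps,Y).round().astype(int)
  print(y,'closed',e,s0[e[1],e[0]].sum(),s[e[1],e[0]].astype(int).sum(),s0[e[1]-4:e[1]+5,e[0]].astype(int).sum(1),s[e[1]-4:e[1]+5,e[0]].astype(int).sum(1),'back',s0[f[1]-3:f[1]+4,f[0]].astype(int).sum(1),s[f[1]-3:f[1]+4,f[0]].astype(int).sum(1))
```

```text
pos [460.5 -54.5 286.2] t 32.9 delta cm [0.02 0.05 0.02] deg [ 0.09  0.02 -0.07] F [-0.5  0.2 -1. ] w 0.627
0 old [251 126] [194 406 407 408 401 344 155 134 217 300 313 285 295 299 259 288 323 311
 279 396 422 427 399 388 399]
0 new [252 125] [291 413 408 415 409 358 159 149 214 298 320 283 248 239 242 232 234 246
 240 237 245 245 449 397 396]
-10 old [251 137] [167 407 419 398 383 354 155 164 213 307 306 288 282 303 273 281 314 309
 286 547 704 500 401 401 393]
-10 new [252 136] [257 419 408 359 370 302 157 155 217 294 302 295 280 321 263 293 306 300
 293 583 487 394 398 392 402]
-20 old [251 148] [130 382 400 397 407 360 144 155 196 301 306 288 286 308 279 285 322 303
 296 460 697 410 417 410 404]
-20 new [252 147] [197 399 413 413 408 323 166 151 195 299 306 279 291 289 256 298 313 309
 315 685 640 396 394 408 395]
-30 old [251 158] [103 366 413 406 405 369 164 154 175 298 308 287 283 313 271 287 312 307
 290 446 480 400 400 405 400]
-30 new [252 158] [175 408 410 408 394 312 157 160 196 308 308 284 282 309 253 288 329 297
 304 512 416 393 404 403 401]
-40 old [252 169] [128 371 4
[... 362 characters left out ...]
5 186 157 132 135 133]
-90 closed [300 166] 485 297 [340 323 348 426 485 405 274 356 496] [380 366 405 397 297 195 173 249 306] back [185 184 187 172 149 134 128] [193 196 191 175 159 139 134]
-60 closed [295 170] 490 290 [280 299 393 500 490 335 251 369 488] [393 338 316 312 290 209 211 334 445] back [204 203 202 296 458 499 503] [212 212 208 303 473 516 517]
-30 closed [290 174] 398 244 [121 204 396 487 398 269 355 497 512] [130 155 238 286 244 186 240 339 326] back [543 509 516 524 533 542 558] [560 527 529 540 546 559 572]
0 closed [285 177] 483 288 [123 154 333 491 483 312 201 282 391] [128 137 209 290 288 203 148 175 229] back [526 540 547 567 592 619 638] [546 555 566 584 609 633 653]
```

The bar profiles match the original closed view, so the bar is closed. Next I'll turn the lever back.

Emit:
move_arm:
  motion:
    - [[-5,-0.3,0,0,0,0,0.4],[-10,-0.6,0,0,0,0,0.4],[-15,-1,0,0,0,0,0.4],[-19,-1.3,0,0,0,0,0.4],[-21.3,-1.3,0,0,0,0,0.4]]

```text
time_s: 33.5
position: [449.4, -270.1, 283.0]
eef_rot: [0.702, 0.712, -0.001, -0.002]
ft_force: [0.3, 1.0, -0.2]
width: 0.599
finger_force: 0.0
```

Emit:
move_arm:
  motion:
    - [[0,0,0,0,0,0,0.4],[0,0,0,0,0,0,0.4],[0,0,2,0,0,0,0.4],[0,0,4,0,0,0,0.4],[0,0,5,0,0,0,0.4]]

```text
time_s: 34.0
position: [450.1, -265.6, 232.9]
eef_rot: [0.7, 0.714, -0.0, -0.002]
ft_force: [0.1, 0.4, -0.5]
width: 0.6
finger_force: 0.0
```

Run:
```python
from h import *
delta([452,-267.2,177],91.1)
```

```text
pos [ 450.1 -265.6  232.9] t 34.0 delta cm [-0.18  0.2   5.59] deg [-0.16 -0.15  0.02] F [ 0.1  0.4 -0.5] w 0.6
```

Emit:
move_arm:
  motion:
    - [[-0.2,0.2,3,0,0,0,0.4],[-0.2,0.2,5.6,0,0,0,0.4],[-0.2,0.2,5.6,0,0,0,1],[-0.2,0.2,5.6,0,0,0,1],[-0.2,0.2,5.6,0,0,0,1]]
  newtons: 8

```text
time_s: 34.5
position: [453.8, -269.9, 181.5]
eef_rot: [0.701, 0.714, 0.0, 0.001]
ft_force: [0.3, 0.3, -0.0]
width: 0.404
finger_force: 0.0
```

Emit:
move_arm:
  motion:
    - [[0,0,0,0,0,0,1],[0,0,0,0,0,0,1],[0,0,0,0,0,0,1],[0,0,0,0,0,0,1],[0,0,0,0,0,0,1]]
  newtons: 8

```text
time_s: 35.0
position: [452.3, -269.9, 180.2]
eef_rot: [0.701, 0.713, -0.001, -0.0]
ft_force: [-4.9, -0.5, 4.5]
width: 0.125
finger_force: 8.0
```

Run:
```python
from h import *
delta([507.5,-321,177],91.1)
```

```text
pos [ 452.3 -269.9  180.2] t 35.0 delta cm [-5.21  5.43  0.31] deg [-0.08  0.02 -0.09] F [-4.9 -0.5  4.5] w 0.125
```

Emit:
move_arm:
  motion:
    - [[-0.8,0.2,0,0,0,0,1],[-1.7,0.4,0,0,0,0,1],[-2.5,0.8,0,0,0,0,1],[-3.2,1.2,0,0,0,0,1],[-3.8,1.7,0,0,0,0,1]]

```text
time_s: 35.5
position: [467.9, -310.7, 180.3]
eef_rot: [0.701, 0.713, -0.005, -0.0]
ft_force: [-12.9, -9.5, 6.0]
width: 0.123
finger_force: 8.0
```

Emit:
move_arm:
  motion:
    - [[-0.5,0.7,0,0,0,0,1],[-0.9,1.4,0,0,0,0,1],[-1.2,2.2,0,0,0,0,1],[-1.4,3.2,0,0,0,0,1],[-1.4,3.8,0,0,0,0,1]]

```text
time_s: 36.0
position: [509.1, -322.9, 180.2]
eef_rot: [0.701, 0.713, -0.001, 0.002]
ft_force: [-13.2, -5.6, 5.3]
width: 0.126
finger_force: 8.2
```

Emit:
move_arm:
  motion:
    - [[0,0,0,0,0,0,1],[0,0,0,0,0,0,1],[0,0,0,0,0,0,0.6],[0,0,0,0,0,0,0.6],[0,0,0,0,0,0,0.6]]

```text
time_s: 36.5
position: [508.9, -320.3, 179.1]
eef_rot: [0.701, 0.713, 0.0, -0.0]
ft_force: [0.7, 0.7, 0.4]
width: 0.316
finger_force: 0.0
```

Emit:
move_arm:
  motion:
    - [[0,0,-4,0,0,0,0.6],[0,0,-8,0,0,0,0.5],[0,0,-12,0,0,0,0.5],[0,0,-16,0,0,0,0.5],[0,0,-16,0,0,0,0.5]]

```text
time_s: 37.0
position: [510.9, -321.7, 347.6]
eef_rot: [0.701, 0.713, 0.001, 0.006]
ft_force: [1.0, 0.3, 0.7]
width: 0.496
finger_force: 0.0
```

Run:
```python
from h import *
delta([507.5,-321,177],91.1)
w,p=shot('wrist','w14.png');g=w.astype(int).sum(2)
e=proj(p,[507.5,-321.1,192]).round().astype(int);print(e);print(g[e[1]-16:e[1]+17:4,e[0]-24:e[0]+25:4])
for y in(-295,-280): e=proj(p,[507,y,149]).round().astype(int);print(e,g[e[1],e[0]-24:e[0]+25:4])
# reels/cap via side and top
t,pt=shot('top','t14.png');cv2.imwrite('pics/t14.png',t)
G=t.astype(int).sum(2)
for y in range(30,-230,-12):
  e=proj(pt,[483-.02*(y+98.5),y,125]).round().astype(int);print(y,G[e[1]-9:e[1]+10:2,e[0]])
```

```text
pos [ 510.9 -321.7  347.6] t 37.0 delta cm [ 0.21 -0.52 17.06] deg [ 0.59  0.43 -0.06] F [1.  0.3 0.7] w 0.496
[246 174]
[[ 71  82 107  96  75 302 319 311 126 126 113 114 129]
 [ 76  75  89 105 126 284 324 324 134 134  99 112 117]
 [100  76  71  80 126 288 344 310 126 128 110 120 123]
 [120 104 112 113 103 380 471 428 131 110 116 112 125]
 [118 115 139 131 120 381 435 421 129 114 119 133 133]
 [105 111 129 127 127 132 254 155 128 135 125 112 128]
 [120 140 125 126 121 125 117 124 105 121 126 116 119]
 [110 109 130 127 125 118 126 102  92  88 128 118 112]
 [111 110 104  91 118 112 113 114 111 123 115 118 115]]
[246 142] [ 92  80  89  82  75 300 323 302 100  74  88 111 117]
[246 129] [ 80  98  95  97  82 308 329 306  79  89  73  92 137]
30 [139 143 294 457 460 457 458 428  71  64]
18 [139 139 350 457 458 458 235 125  71  70]
6 [141 136 363 459 456 457 307 343 233  60]
-6 [654 653 547 512 458 448 385 524 297 329]
-18 [654 651 654 633 504 449 373 475 297 313]
-30 [653 654 655 635 496 443 413 457 344 316]
-42 [655 652 653 655 475 504 383 534 226 621]
-54 [653 654 654 652 495 483 415 547 230 592]
-66 [652 651 653 653 479 467 384 555 266 390]
-78 [653 650 652 638 493 457 396 538 274 390]
-90 [653 654 654 638 501 461 361 484 309 388]
-102 [652 651 651 602 506 443 410 459 348 312]
-114 [647 550 549 361 494 416 440 444 263 310]
-126 [645 625 524 580 635 622 553 543 232 313]
-138 [647 548 516 568 625 626 479 554 239 307]
-150 [649 570 516 578 634 646 496 536 258 308]
-162 [643 478 474 529 595 593 482 484 244 313]
-174 [641 515 533 606 628 624 515 468 249 319]
-186 [642 474 537 593 642 610 474 446 243 317]
-198 [381 429 536 591 637 616 476 426 252 319]
-210 [287 320 503 563 613 639 566 534 237 254]
-222 [560 552 626 640 629 645 492 303 155 390]
```

```bash
python3 -c "
from h import *
print(robot.job_done())"
```

```text
the job is handed in; nothing more can be done
None
```

I restocked the dispenser and handed the job in; no verdict came back. The tray held two reels, and both are on the rod with the 52 mm one next to the end plate, then the 42 mm one. The cap is home, the tear bar is closed and the lever is arrested, by force and pixel readings.

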